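Damp the reference bar, then the kempli gong

ROBOT

A 6-joint arm with a two-finger parallel gripper is mounted at the origin on the work surface. World frame = base frame: x ahead of the robot, y to its left, z up, the work surface at z = 0. Lengths are in m, angles in rad, forces in N, time in s.
With the tool pointing down it reaches from about 0.375 to 0.975 m from the base axis. Payload 3.8 kg.
Tool frame: the origin (TCP) lies between the finger pads, 19 mm behind the fingertips; this is the grasp point; z points along the fingers, y is the line along which they close (so a half turn about z gives the same grasp; the last joint's range is limited). The gripper opens to 85 mm and grips with 20 to 120 N. Pads are 22 mm wide; open, the fingers measure 114 mm over their backs; the gripper's body (76 mm by 85 mm) begins 54 mm behind the grasp point. The pads swing forward as they close: fully open they stand 13 mm farther back than shut.
Start: joints at [-0.037, 0.264, 1.604, -0, 1.274, -0.037], TCP at [0.675, -0, 0.25] pointing down, gripper open.
Joint ranges: [-2.63, 2.63], [-0.94, 2.18], [0.31, 2.57], [-1.31, 4.45], [0, 2.66], [-2.55, 2.55]. Speed limits (rad/s): [2.57, 2.57, 3.14, 3.14, 3.14, 3.14].

INTERFACE

Orientations are given as a rotation vector (axis times angle).
In Python, from workcell import read_state, read_camera, calibration, finish_job gives the robot as it stands.
- The arm moves only by the tool step_arm, never from a script. Its argument "commands" is a list of rows, each an object of numbers: "fingers": the gripper's target within -1 to 1 (shut at 1, half-way at 0, fully open at -1); "dx", "dy", "dz": the shift along the tool's x, y, z in m; "roll": the turn about the tool's z in degrees. In form: [{"fingers": .., "dx": .., "dy": .., "dz": .., "roll": ..}, ...]. A call has 1 to 8 rows; each row is the pose to reach, as a shift and turn from the pose commanded when the call began, along the tool's axes at that moment; what a row does not reach only later rows make up. A row lasts 1/8 s, in which the tool goes at most 62.5 mm and 10.7 degrees, less where a joint would pass 70% of its speed; a pose out of reach is approached as far as the arm can. A call with a gripper value outside its range is refused whole. The fingers move at their own pace and stop on an object; "squeeze" is the grip in N (left out, the last holds). Time passes only in rows, so rows that repeat a pose let the fingers close. It gives the time, the measured TCP pose, the force, the opening and the grip force at its end, in the units of the state.
- read_state(): the state, without advancing time (a new reading comes with each control period).
- read_camera(name): name is "scene" or "side" or "wrist"; returns (picture, depth): 400x640x3 uint8, blue, green, red; 400x640 float32, m along the optical axis (not along the pixel's ray), 0 where there is no reading.
- calibration(name): a dict with "intrinsics" (3x3 intrinsics, pixels), "k1" (the pictures are not rectified: a ray, as slopes to the right and down, at radius r is drawn at 1 + k1 r^2 times it, then the intrinsics apply), "world_to_cam" (4x4, takes a point from world to camera coordinates). Camera axes: x right, y up, looking along -z (the intrinsics and any distortion apply to the point x, -y, -z); pixel columns grow to the right and rows downward; lengths in m; the calibration is good to about 2 mm. A picture is of the moment at which its call begins: read the wrist's pose just before it. calibration takes no time and is no camera call; for the wrist camera it gives the pose at the moment of the call.
- finish_job(): hands the job in; it is judged then, once.
The state is a dict: "time": time; "q": joint angles; "joint_vel": joint speeds; "joint_torque": joint torques, N m; "tool_pos": TCP position; "tcp_rot": TCP orientation; "wrist_force": force on the tool from outside, world axes, zero at the start; "torque": the same for the moment, N m; "width": opening from 0.0 (shut) to 1.0 (fully open); "grip_force": force on a finger pad.
Only numpy, scipy, OpenCV 4.12 (cv2) and the standard library are available. Lean on these libraries where they do the work, as an engineer would, in place of code of your own. Each camera call takes 0.05 s, during which the arm holds its last target. There are 200 camera calls.

TASK

The reference bar and the gong are still ringing: quieten them with light touches of the fingertips from above. First touch the longest of the three brass bars near its middle and rest there for a good second, then come off it and do the same on the crown of the raised central boss of the big gong on the turntable, and finally withdraw well clear, more than a hand's breadth from both. Press lightly, do not lift or shift the bar or turn the turntable, touch the gong nowhere but on its boss, and leave the other bars, the small gong, the wedge, the mallet and the strikers untouched.

Things in the scene. Friction and masses are not known exactly. Their poses are not given: they have to be found in the camera images.
- bar_long: The longest of three plain brass reference bars, the one to touch: 200 mm long, 30 mm wide, 8 mm thick, loose on two sprung rubber pads of a wooden stand. Origin: centre of underside, 42 mm above the table; x along it, z up. Pads give way at 1 to 2 N, then 1.25 mm per N up to 10 mm, and spring back. The bars lie on the robot's right, roughly along world x, 105 mm apart, in any order.
- stand_long: The long bar's dark wooden stand, fixed to the table, 160 x 40 mm and 30 mm high. Origin: centre of its underside on the table; x along the bar. At rest the bar's origin is 42 mm above it
- boss_top (a point): The topmost point of the big gong's central boss, about 188 mm above the table, over the turntable's axis. The boss is a knob 72 mm wide at its foot, rounded to a flat top 24 mm wide, standing 29 mm proud of the gong's face; z up
- gong: The big kempli gong, a brass kettle 270 mm wide and 125 mm high to the boss top, boss upwards, on a black springy ring on the turntable. Origin: centre of its underside, 63 mm above the table. Pressed down it gives about 1.25 mm per N, up to 12 mm, and comes back when released
- rim_mark (a point): A short dark inlay on the teak turntable's top near its rim, 172 mm from its axis and 45 mm above the table. The turntable (380 mm across) turns easily; the mark shows how far
- bar_middle: The middle-length brass bar, a bystander: 160 mm long, 30 mm wide, 8 mm thick, loose on two sprung rubber pads of a wooden stand. Origin: centre of underside, 42 mm above the table; x along it, z up. 
- bar_short: The shortest brass bar, a bystander: 120 mm long, 30 mm wide, 8 mm thick, loose on two sprung rubber pads of a wooden stand. Origin: centre of underside, 42 mm above the table; x along it, z up. 
- small_gong: A small kettle gong of the same shape, 167 mm wide and 78 mm high, standing on the table beyond the others, a bystander. Origin: centre of its underside
- wedge: A small pale jackfruit-wood wedge, 55 x 22 mm and 19 mm high, lying on the turntable beside the gong on the left, a bystander. Origin: centre of its underside
- mallet: A mallet with a bone handle, 280 mm long, head 52 mm thick at its +x end, lying on the table at the left, a bystander. Origin under its middle at table height, x along the handle
- striker_far: wooden striker 220 mm long with a rubber tip 24 mm across at its +x end, lying on the table beyond the bars, across, a bystander. Origin under its middle at table height, x along the stick
- striker_side: wooden striker 220 mm long with a rubber tip 24 mm across at its +x end, lying on the table to the right of the bars, a bystander. Origin under its middle at table height, x along the stick
Things that resemble listed ones, but are neither listed nor needed, are in the scene too. Leave any red look-alike of the bar_long alone.

How it is judged:
On the way, in this order (a step that is already met when the one before it is completed fails the run):
1. the fingertips rest on the long bar near its middle (TCP within 30 mm of the middle along the bar) for 0.7 s (contact force between the fingers and bar_long above 0.4 N and x of the grasp point in the frame of bar_long between -0.03 and 0.03 m and z of the grasp point in the frame of bar_long above 0.01 m and contact force between the fingers and gong below 0.1 N), for 0.7 s.
2. off the bar, the fingertips rest on the gong's boss (TCP within 25 mm of its axis) for 0.7 s (contact force between the fingers and gong above 0.4 N and horizontal distance between the grasp point and boss_top below 0.025 m and contact force between the fingers and bar_long below 0.1 N), for 0.7 s.
At the end, for the whole second after the job is handed in: The long bar lies at rest and level on its pads, within 12 mm along and 10 mm across of the middle of its stand; the gong has risen back within 3 mm; the turntable's mark is within 12 mm and every bystander within 10 mm of where it began; the TCP is over 90 mm from the boss top and the bar's middle (x of bar_long in the frame of stand_long between -0.012 and 0.012 m and y of bar_long in the frame of stand_long between -0.01 and 0.01 m and z of bar_long in the frame of stand_long between 0.038 and 0.047 m and angle between bar_long's own z axis and vertical below 0.06 rad and linear speed of bar_long below 0.02 m/s and distance of boss_top from where it was at the start of the episode below 0.003 m and distance of rim_mark from where it was at the start of the episode below 0.012 m and distance between the grasp point and boss_top above 0.09 m and distance between the grasp point and bar_long above 0.09 m and distance of each of bar_middle, bar_short, small_gong, wedge, mallet, striker_far, striker_side from where it was at the start of the episode below 0.01 m); the robot touches nothing.
It fails at once if the long bar or the gong is pressed with more than 20 N (contact force between any of the arm, the fingers and bar_long above 20 N or contact force between any of the arm, the fingers and gong above 20 N).
It fails at once if the long bar is lifted or pushed out of place on its stand (z of bar_long in the frame of stand_long above 0.05 m or x of bar_long in the frame of stand_long above 0.015 m or x of bar_long in the frame of stand_long below -0.015 m or y of bar_long in the frame of stand_long above 0.013 m or y of bar_long in the frame of stand_long below -0.013 m).
It fails at once if the gong is touched away from its boss (contact force between any of the fingers, the arm and gong above 0.5 N and horizontal distance between the grasp point and boss_top above 0.06 m).
It fails at once if the turntable is turned (its rim mark shifts over 12 mm) (distance of rim_mark from where it was at the start of the episode above 0.012 m).
It fails at once if another bar, the small gong, the wedge, the mallet or a striker is touched or shifted over 10 mm (contact force between any of the fingers, the arm and bar_middle above 0.5 N or distance of any of bar_middle, bar_short, small_gong, wedge, mallet, striker_far, striker_side from where it was at the start of the episode above 0.01 m or contact force between any of the fingers, the arm and bar_short above 0.5 N or contact force between any of the fingers, the arm and small_gong above 0.5 N or contact force between any of the fingers, the arm and wedge above 0.5 N or contact force between any of the fingers, the arm and mallet above 0.5 N or contact force between any of the fingers, the arm and striker_far above 0.5 N or contact force between any of the fingers, the arm and striker_side above 0.5 N).
It also fails if it takes over 48 s, if anything falls off the work surface, if the arm or the gripper's body presses on something with over 40 N, if the wrist force passes 120 N, or if a joint passes its speed limit or range.

## Working session

There is one attempt and no reset: what is moved stays moved. The work goes in short steps, Python scripts to look and compute and a tool call to move; the robot and the scene stay as the last step left them, time stands still between calls to the robot, and variables do not carry over. Pictures are saved under pics/ and viewed, at most 10 in all, crops included, and the job is handed in when it is done.

Besides the shell and the picture viewer there is one more tool, called after "Request:" in YAML: its name, and indented under it one key for each argument. step_arm: Moves the arm, as the interface text tells. Its arguments: {"type":"object","properties":{"commands":{"type":"array","items":{"type":"object","properties":{"fingers":{"type":"number"},"dx":{"type":"number"},"dy":{"type":"number"},"dz":{"type":"number"},"roll":{"type":"number"}}}},"squeeze":{"type":"number"}},"required":["commands"]}

```bash
mkdir -p pics; cat > h.py <<'E'
import numpy as np, cv2
from workcell import *
def cloud(name):
    c=calibration(name); im,d=read_camera(name)
    K=np.array(c["intrinsics"]);k=c["k1"];T=np.linalg.inv(np.array(c["world_to_cam"]))
    v,u=np.mgrid[0:400,0:640].astype(float)
    p=cv2.undistortPoints(np.stack([u.ravel(),v.ravel()],1)[:,None],K,np.array([k,0,0,0,0.])).reshape(400,640,2)
    P=np.stack([p[...,0]*d,-p[...,1]*d,-d,np.ones_like(d)],-1)@T.T
    P=P[...,:3]; P[d==0]=np.nan
    return im,P
E
python3 - <<'E'
from h import *
s=read_state();print(s["tool_pos"],s["tcp_rot"],s["wrist_force"],s["time"])
for n in("scene","side"):
    im,P=cloud(n);cv2.imwrite(f"pics/{n}0.png",im);np.save(n+".npy",P)
    hsv=cv2.cvtColor(im,cv2.COLOR_BGR2HSV)
    m=((P[...,2]>.043)&(P[...,2]<.06)&(P[...,1]<-.1)).astype(np.uint8)
    nn,l,st,ce=cv2.connectedComponentsWithStats(m)
    for i in range(1,nn):
        if st[i,4]>80:
            q=P[l==i];r=cv2.minAreaRect((q[:,:2]*1000).astype(np.float32))
            print(n,ce[i].round(),st[i,4],[np.round(x,1) for x in r],np.median(q[:,2]).round(4),im[l==i].mean(0).round())
E
```

```text
[ 6.74295335e-01 -1.50042849e-05  2.48646504e-01] [-2.22034076 -2.22021293  0.0024385 ] [ 0.57672481 -0.64769647 -0.33579139] 0.0
scene [117.  21.] 143 [array([ -383.9, -1087.4]), array([310.7,  14.6]), np.float64(0.6)] 0.0516 [ 70.  97. 127.]
scene [175.  12.] 144 [array([-483.6, -850.8]), array([ 93. , 209.4]), np.float64(23.8)] 0.0513 [ 60. 110. 139.]
scene [231.  17.] 133 [array([-483. , -570.9]), array([ 88.5, 211.8]), np.float64(23.0)] 0.0515 [ 59. 108. 138.]
scene [288.  23.] 153 [array([-475. , -305.3]), array([ 96. , 207.4]), np.float64(11.0)] 0.0507 [ 59. 106. 134.]
scene [58. 41.] 285 [array([ -210.9, -1316. ]), array([ 21.7, 468.2]), np.float64(1.3)] 0.0519 [ 67.  92. 119.]
scene [174. 118.] 127 [array([ 152.4, -632.8]), array([ 79.1, 161.5]), np.float64(42.8)] 0.0514 [60. 64. 78.]
scene [214. 207.] 465 [array([ 513. , -383.3]), array([202.1,  33.4]), np.float64(3.1)] 0.0483 [ 87. 162. 208.]
scene [246. 201.] 359 [array([ 475.1, -279.2]), array([161.3,  30.9]), np.float64(3.0)] 0.0485 [ 81. 150. 192.]
scene [277. 205.] 266 [array([ 478.6, -172.5]), array([121.1,  30.2]), 
[... 225 characters left out ...]
float64(0.9)] 0.0527 [85. 87. 93.]
scene [268. 294.] 1004 [array([ 788.8, -144.2]), array([161.5,  88.1]), np.float64(0.1)] 0.0554 [ 86. 162. 208.]
side [414. 243.] 872 [array([ 782.9, -146. ]), array([159.5,  91.9]), np.float64(0.0)] 0.0547 [ 67. 170. 208.]
side [319. 263.] 359 [array([ 475.1, -174.1]), array([120.2,  33.8]), np.float64(3.2)] 0.0486 [ 68. 173. 212.]
side [325. 293.] 571 [array([ 471.3, -280.3]), array([160.9,  33.6]), np.float64(2.9)] 0.0482 [ 63. 161. 198.]
side [346. 324.] 925 [array([ 508.9, -384.6]), array([201. ,  33.2]), np.float64(3.1)] 0.0487 [ 71. 181. 219.]
side [511. 389.] 271 [array([ 810.7, -611.3]), array([ 45. , 171.7]), np.float64(74.5)] 0.0522 [84. 83. 88.]
```

```bash
python3 - <<'E'
from h import *
for n in("scene","side"):
    P=np.load(n+".npy")
    m=(P[...,2]>.1)&(P[...,1]>-.2)&(P[...,1]<.5)&(P[...,0]>.3)&(P[...,0]<.9)
    nn,l,st,ce=cv2.connectedComponentsWithStats(((P[...,2]>.165)&(P[...,2]<.2)&m).astype(np.uint8))
    for i in range(1,nn):
        if st[i,4]>20:
            q=P[l==i];print(n,ce[i].round(),st[i,4],np.nanmin(q,0).round(3),np.nanmax(q,0).round(3))
            t=q[q[:,2]>np.percentile(q[:,2],98)-.003];print('  top',t.mean(0).round(4),np.ptp(t,axis=0).round(3),len(t))
    # rim circle
    q=P[(P[...,2]>.1)&(P[...,2]<.165)&m];r=cv2.minEnclosingCircle((q[:,:2]*1000).astype(np.float32));print(n,"rim",r)
a=cv2.imread("pics/scene0.png")
cv2.imwrite("pics/crop.png",cv2.resize(a[150:270,160:320],None,fx=4,fy=4))
E
```

```text
scene [404. 211.] 359 [0.479 0.2   0.165] [0.548 0.266 0.191]
  top [0.5151 0.2335 0.1878] [0.031 0.036 0.005] 43
scene rim ((515.1889038085938, 230.35385131835938), 134.87071228027344)
side [311. 154.] 187 [0.476 0.195 0.165] [0.54  0.257 0.192]
  top [0.5107 0.2284 0.1878] [0.03  0.034 0.006] 26
side rim ((510.1944580078125, 228.13388061523438), 133.4649200439453)
```

View pics/scene0.png

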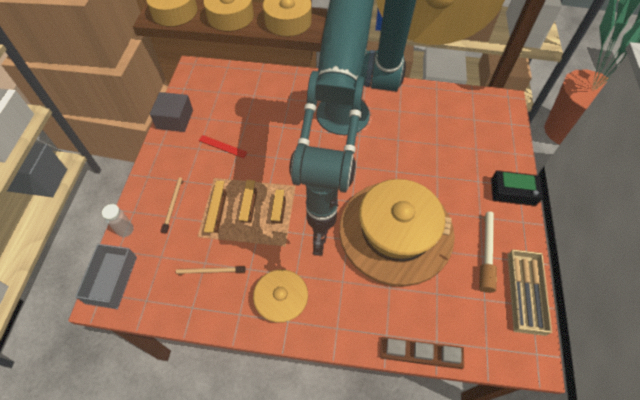

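View pics/crop.png

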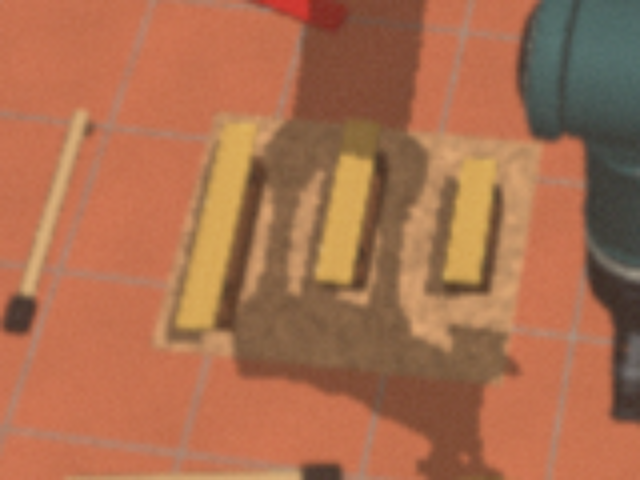

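View pics/side0.png

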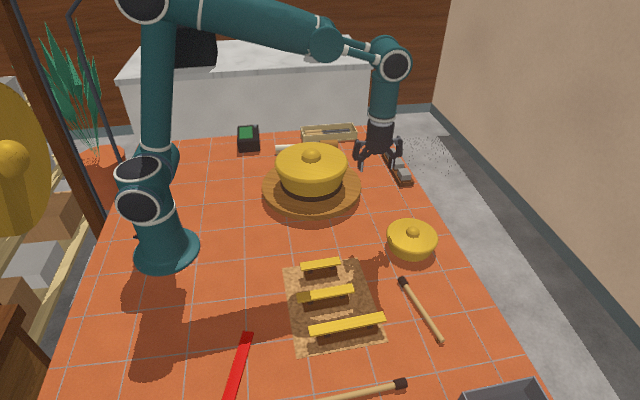

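Candidates: brass bars at scene pixels (214,207), (246,201) and (277,205), plus a red look-alike at (222,146). The left brass bar at (214,207) measures 202 mm, so it is the long bar, and the crop confirms it. Boss top is at scene (404,211), about (0.513, 0.231, 0.188).

Request:
step_arm:
  commands:
    - {"fingers":1,"dx":-0.05,"dy":-0.02,"dz":0}
    - {"fingers":1,"dx":-0.1,"dy":-0.042,"dz":0}
    - {"fingers":1,"dx":-0.15,"dy":-0.064,"dz":0}
    - {"fingers":1,"dx":-0.2,"dy":-0.085,"dz":0}
    - {"fingers":1,"dx":-0.25,"dy":-0.106,"dz":0}
    - {"fingers":1,"dx":-0.3,"dy":-0.128,"dz":0}
    - {"fingers":1,"dx":-0.35,"dy":-0.149,"dz":0}
    - {"fingers":1,"dx":-0.384,"dy":-0.164,"dz":0}

```text
invalid input
```

Request:
step_arm:
  commands:
    - {"fingers":1,"dz":0.04}
    - {"fingers":1,"dz":0.08}
    - {"fingers":1,"dz":0.12}
    - {"fingers":1,"dz":0.12}

```text
invalid input
```

```bash
python3 - <<'E'
from h import *
s=read_state();print(s["tool_pos"],s["tcp_rot"],s["wrist_force"],s["time"],s["width"])
for n in("wrist","side","scene"):
    im,P=cloud(n);cv2.imwrite(f"pics/{n}1.png",im)
    m=(P[...,2]>.043)&(P[...,2]<.055)&(abs(P[...,1]+.384)<.025)&(abs(P[...,0]-.51)<.13)
    q=P[m]
    if len(q): print(n,len(q),cv2.minAreaRect((q[:,:2]*1000).astype(np.float32)),np.median(q[:,2]))
    g=P[(P[...,2]>.09)&(P[...,2]<.125)&(abs(P[...,1]+.384)<.06)&(abs(P[...,0]-.51)<.07)]
    if len(g): print(n,"fingers",g.min(0),g.max(0))
a=np.hstack([cv2.imread("pics/wrist1.png"),cv2.imread("pics/side1.png")[0:400,200:]])
cv2.imwrite("pics/v1.png",cv2.resize(a,(800,296)))
E
```

```text
[6.74351057e-01 3.45511577e-05 2.48765676e-01] [-2.22031894 -2.22038214  0.00228179] [-0.4902741  -0.79295333 -0.26497062] 0.1 0.9983840870793307
side 928 ((509.385986328125, -384.69927978515625), (202.0096893310547, 32.75907516479492), 3.060126543045044) 0.04869351405006417
scene 452 ((512.4776000976562, -383.86297607421875), (201.02098083496094, 33.09408187866211), 2.9722506999969482) 0.048419085937227324
```

View pics/v1.png

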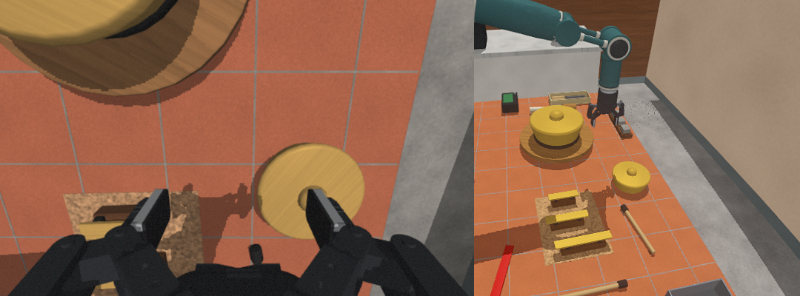

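The arm has not moved, because both calls were refused. The pictures show the open gripper at its start pose, with the small gong at right and the bars below left. I'll resend with every field filled in.

Request:
step_arm:
  commands:
    - {"fingers":1,"dx":-0.05,"dy":-0.02,"dz":0,"roll":0}
    - {"fingers":1,"dx":-0.1,"dy":-0.042,"dz":0,"roll":0}
    - {"fingers":1,"dx":-0.15,"dy":-0.064,"dz":0,"roll":0}
    - {"fingers":1,"dx":-0.2,"dy":-0.085,"dz":0,"roll":0}
    - {"fingers":1,"dx":-0.25,"dy":-0.106,"dz":0,"roll":0}
    - {"fingers":1,"dx":-0.3,"dy":-0.128,"dz":0,"roll":0}
    - {"fingers":1,"dx":-0.35,"dy":-0.149,"dz":0,"roll":0}
    - {"fingers":1,"dx":-0.384,"dy":-0.164,"dz":0,"roll":0}
  squeeze: 20

```text
time: 1.25
tool_pos: [0.5097, -0.3861, 0.2499]
tcp_rot: [2.223, 2.22, -0.0]
wrist_force: [1.3, -0.3, -1.1]
width: 0.001
grip_force: 0.0
```

Request:
step_arm:
  commands:
    - {"fingers":1,"dx":0,"dy":0,"dz":0.04,"roll":0}
    - {"fingers":1,"dx":0,"dy":0,"dz":0.08,"roll":0}
    - {"fingers":1,"dx":0,"dy":0,"dz":0.12,"roll":0}
    - {"fingers":1,"dx":0,"dy":0,"dz":0.13,"roll":0}
    - {"fingers":1,"dx":0,"dy":0,"dz":0.13,"roll":0}
    - {"fingers":1,"dx":0,"dy":0,"dz":0.13,"roll":0}
  squeeze: 20

```text
time: 2.0
tool_pos: [0.5124, -0.385, 0.1223]
tcp_rot: [2.219, 2.219, 0.001]
wrist_force: [-0.1, 0.1, 0.3]
width: 0.001
grip_force: 0.0
```

```bash
python3 - <<'E'
from h import *
s=read_state();print(s["tool_pos"],s["tcp_rot"],s["wrist_force"],s["time"],s["width"])
for n in("wrist","side","scene"):
    im,P=cloud(n);cv2.imwrite(f"pics/{n}2.png",im)
    m=(P[...,2]>.043)&(P[...,2]<.055)&(abs(P[...,1]+.384)<.025)&(abs(P[...,0]-.51)<.13)
    q=P[m]
    if len(q): print(n,len(q),cv2.minAreaRect((q[:,:2]*1000).astype(np.float32)),np.median(q[:,2]))
    g=P[(P[...,2]>.08)&(P[...,2]<.125)&(abs(P[...,1]+.384)<.06)&(abs(P[...,0]-.51)<.07)]
    if len(g): print(n,"fingers",np.nanmin(g,0),np.nanmax(g,0))
a=np.hstack([cv2.imread("pics/wrist2.png"),cv2.imread("pics/side2.png")[0:400,200:]])
cv2.imwrite("pics/v2.png",cv2.resize(a,(800,296)))
E
```

```text
[ 0.51235012 -0.38497463  0.12231201] [2.21858947e+00 2.21905210e+00 5.25859531e-04] [-0.14094923  0.06987302  0.30742974] 2.0 0.0014442463722191582
wrist 13304 ((509.0322570800781, -384.246337890625), (199.90127563476562, 30.886384963989258), 3.176889657974243) 0.04894742281199174
wrist fingers [ 0.4989673  -0.37985569  0.10459173] [ 0.52622588 -0.37388208  0.12499351]
side 923 ((508.91802978515625, -384.5435791015625), (201.82948303222656, 33.30179214477539), 2.737138509750366) 0.04879842747432128
side fingers [ 0.49896196 -0.39727241  0.10620094] [ 0.52596289 -0.37707876  0.12468809]
scene 455 ((512.1441040039062, -383.1955871582031), (201.9754638671875, 34.49937438964844), 3.2425930500030518) 0.04799401489965427
scene fingers [ 0.49893075 -0.38992285  0.10047309] [ 0.52794427 -0.37306821  0.12433873]
```

View pics/v2.png

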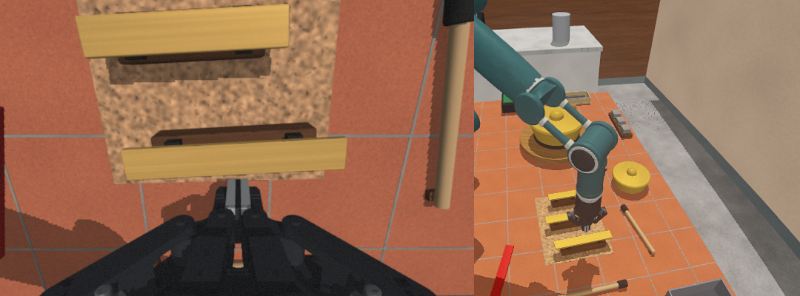

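The fingertips hang over the middle of the long bar, at wrist view (237,185), with the bar centre at (0.510, -0.384). Next I lower slowly.

Request:
step_arm:
  commands:
    - {"fingers":1,"dx":0,"dy":-0.002,"dz":0.02,"roll":0}
    - {"fingers":1,"dx":0,"dy":-0.002,"dz":0.034,"roll":0}
    - {"fingers":1,"dx":0,"dy":-0.002,"dz":0.043,"roll":0}
    - {"fingers":1,"dx":0,"dy":-0.002,"dz":0.047,"roll":0}
    - {"fingers":1,"dx":0,"dy":-0.002,"dz":0.049,"roll":0}
    - {"fingers":1,"dx":0,"dy":-0.002,"dz":0.049,"roll":0}
  squeeze: 20

```text
time: 2.9
tool_pos: [0.5092, -0.3842, 0.0712]
tcp_rot: [2.221, 2.221, 0.0]
wrist_force: [0.4, -0.1, -0.1]
width: -0.002
grip_force: 0.0
```

Request:
step_arm:
  commands:
    - {"fingers":1,"dx":0,"dy":0,"dz":0.001,"roll":0}
    - {"fingers":1,"dx":0,"dy":0,"dz":0.002,"roll":0}
    - {"fingers":1,"dx":0,"dy":0,"dz":0.002,"roll":0}
  squeeze: 20

```text
time: 3.28
tool_pos: [0.509, -0.384, 0.0691]
tcp_rot: [2.221, 2.221, 0.0]
wrist_force: [-0.0, 0.2, -0.2]
width: 0.001
grip_force: 0.0
```

Request:
step_arm:
  commands:
    - {"fingers":1,"dx":0,"dy":0,"dz":0.001,"roll":0}
    - {"fingers":1,"dx":0,"dy":0,"dz":0.002,"roll":0}
    - {"fingers":1,"dx":0,"dy":0,"dz":0.002,"roll":0}
  squeeze: 20

```text
time: 3.65
tool_pos: [0.5091, -0.3841, 0.0672]
tcp_rot: [2.221, 2.221, 0.0]
wrist_force: [-0.2, 0.5, 2.7]
width: -0.002
grip_force: 1.2
```

Request:
step_arm:
  commands:
    - {"fingers":1,"dx":0,"dy":0,"dz":0.001,"roll":0}
    - {"fingers":1,"dx":0,"dy":0,"dz":0.001,"roll":0}
    - {"fingers":1,"dx":0,"dy":0,"dz":0.001,"roll":0}
    - {"fingers":1,"dx":0,"dy":0,"dz":0.001,"roll":0}
    - {"fingers":1,"dx":0,"dy":0,"dz":0.001,"roll":0}
    - {"fingers":1,"dx":0,"dy":0,"dz":0.001,"roll":0}
    - {"fingers":1,"dx":0,"dy":0,"dz":0.001,"roll":0}
    - {"fingers":1,"dx":0,"dy":0,"dz":0.001,"roll":0}
  squeeze: 20

```text
time: 4.65
tool_pos: [0.5091, -0.3841, 0.066]
tcp_rot: [2.221, 2.221, 0.0]
wrist_force: [0.1, 0.0, 3.9]
width: -0.001
grip_force: 1.7
```

Request:
step_arm:
  commands:
    - {"fingers":1,"dx":0,"dy":0,"dz":0,"roll":0}
    - {"fingers":1,"dx":0,"dy":0,"dz":0,"roll":0}
    - {"fingers":1,"dx":0,"dy":0,"dz":0,"roll":0}
    - {"fingers":1,"dx":0,"dy":0,"dz":0,"roll":0}
  squeeze: 20

```text
time: 5.15
tool_pos: [0.5091, -0.3841, 0.066]
tcp_rot: [2.221, 2.221, 0.0]
wrist_force: [1.0, 0.0, 2.9]
width: 0.001
grip_force: 1.7
```

Request:
step_arm:
  commands:
    - {"fingers":1,"dx":0,"dy":0,"dz":-0.002,"roll":0}
    - {"fingers":1,"dx":0,"dy":0,"dz":-0.006,"roll":0}
    - {"fingers":1,"dx":0,"dy":0,"dz":-0.02,"roll":0}
    - {"fingers":1,"dx":0,"dy":0,"dz":-0.06,"roll":0}
    - {"fingers":1,"dx":0,"dy":0,"dz":-0.11,"roll":0}
    - {"fingers":1,"dx":0,"dy":0,"dz":-0.16,"roll":0}
    - {"fingers":1,"dx":0,"dy":0,"dz":-0.21,"roll":0}
    - {"fingers":1,"dx":0,"dy":0,"dz":-0.234,"roll":0}
  squeeze: 20

```text
time: 6.15
tool_pos: [0.5098, -0.3847, 0.3052]
tcp_rot: [2.217, 2.217, 0.001]
wrist_force: [0.3, -0.5, -0.0]
width: 0.002
grip_force: 0.0
```

Request:
step_arm:
  commands:
    - {"fingers":1,"dx":0.05,"dy":0,"dz":0,"roll":0}
    - {"fingers":1,"dx":0.1,"dy":0,"dz":0,"roll":0}
    - {"fingers":1,"dx":0.15,"dy":0,"dz":0,"roll":0}
    - {"fingers":1,"dx":0.2,"dy":0,"dz":0,"roll":0}
    - {"fingers":1,"dx":0.25,"dy":0,"dz":0,"roll":0}
    - {"fingers":1,"dx":0.3,"dy":0,"dz":0,"roll":0}
    - {"fingers":1,"dx":0.35,"dy":0,"dz":0,"roll":0}
    - {"fingers":1,"dx":0.4,"dy":0,"dz":0,"roll":0}
  squeeze: 20

```text
time: 7.15
tool_pos: [0.5085, 0.0176, 0.3008]
tcp_rot: [2.221, 2.221, 0.001]
wrist_force: [0.9, 0.5, 0.2]
width: -0.0
grip_force: 0.0
```

Request:
step_arm:
  commands:
    - {"fingers":1,"dx":0.05,"dy":0.001,"dz":0,"roll":0}
    - {"fingers":1,"dx":0.1,"dy":0.002,"dz":0,"roll":0}
    - {"fingers":1,"dx":0.15,"dy":0.003,"dz":0,"roll":0}
    - {"fingers":1,"dx":0.19,"dy":0.004,"dz":0,"roll":0}
    - {"fingers":1,"dx":0.215,"dy":0.004,"dz":0,"roll":0}
    - {"fingers":1,"dx":0.215,"dy":0.004,"dz":0.02,"roll":0}
    - {"fingers":1,"dx":0.215,"dy":0.004,"dz":0.04,"roll":0}
    - {"fingers":1,"dx":0.215,"dy":0.004,"dz":0.04,"roll":0}
  squeeze: 20

```text
time: 8.15
tool_pos: [0.5111, 0.2291, 0.2564]
tcp_rot: [-2.221, -2.218, 0.01]
wrist_force: [0.2, 0.5, 0.6]
width: -0.001
grip_force: 0.0
```

```bash
python3 - <<'E'
from h import *
s=read_state();print(s["tool_pos"],s["tcp_rot"],s["wrist_force"],s["time"])
ims=[]
for n in("wrist","side","scene"):
    im,P=cloud(n);ims.append(im)
    m=(P[...,0]>.45)&(P[...,0]<.58)&(P[...,1]>.16)&(P[...,1]<.3)
    for lo,hi in((.165,.175),(.175,.183),(.183,.194)):
        q=P[m&(P[...,2]>lo)&(P[...,2]<hi)]
        if len(q)>5: print(n,lo,len(q),cv2.minEnclosingCircle((q[:,:2]*1000).astype(np.float32)),q[:,2].max())
    g=P[m&(P[...,2]>.22)&(P[...,2]<.26)]
    if len(g): print(n,"fingers",g.min(0),g.max(0))
    m=(P[...,2]>.035)&(P[...,2]<.055)&(abs(P[...,1]+.384)<.025)&(abs(P[...,0]-.51)<.13)
    if m.sum()>200: print(n,"bar",cv2.minAreaRect((P[m][:,:2]*1000).astype(np.float32)),np.median(P[m][:,2]))
cv2.imwrite("pics/v3.png",cv2.resize(np.hstack([ims[0],ims[1][:,200:]]),(800,296)))
E
```

```text
[0.5110551  0.2291189  0.25640986] [-2.22121224 -2.21844702  0.00953864] [0.20734861 0.4921758  0.59970947] 8.15
wrist 0.165 1230 ((511.4937438964844, 233.38864135742188), 33.803401947021484) 0.17499395203052848
wrist 0.175 2475 ((511.6790771484375, 232.5731964111328), 31.05108070373535) 0.18299855684317726
wrist 0.183 3078 ((511.5008544921875, 232.68997192382812), 23.484468460083008) 0.18894503729880377
wrist fingers [0.49766022 0.23416033 0.23824216] [0.52493463 0.24017683 0.25997703]
side 0.165 52 ((510.70062255859375, 227.06729125976562), 33.31953430175781) 0.17482479102215642
side 0.175 69 ((509.9189758300781, 229.3737030029297), 30.869863510131836) 0.18295621093831405
side 0.183 62 ((511.48968505859375, 228.5443878173828), 23.273332595825195) 0.19021107360708078
side fingers [0.49757712 0.21540724 0.24141307] [0.52238849 0.22547203 0.25925229]
side bar ((509.05133056640625, -386.07208251953125), (201.6487274169922, 35.03641891479492), 3.097325325012207) 0.048632880192493455
scene 0.165 93 ((516.3873901367188, 232.1192169189453), 34.457698822021484) 0.17492316633327398
scene 0.175 148 ((515.814697265625, 232.590576171875), 32.07341384887695) 0.18295765324835123
scene 0.183 114 ((516.3107299804688, 232.8170928955078), 25.313203811645508) 0.19057784707481829
scene fingers [0.50769227 0.21921325 0.23630573] [0.52828633 0.22648927 0.25699862]
scene bar ((512.616943359375, -382.7085266113281), (201.4383544921875, 34.66543960571289), 2.8748600482940674) 0.047743063432946986
```

View pics/v3.png

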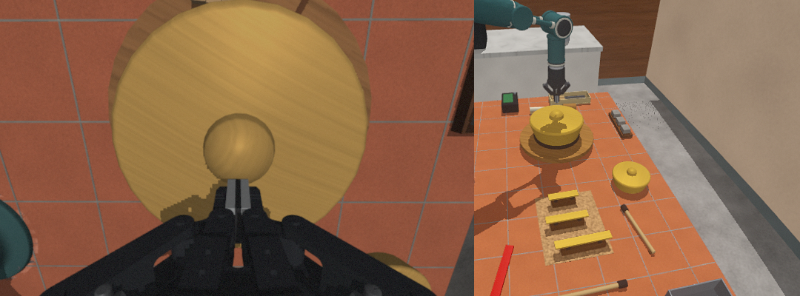

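Closed fingertips sit over the boss, at wrist view (238,150), with the boss centre near (0.512, 0.232). The bar is back in place. Lowering gently onto the boss.

Request:
step_arm:
  commands:
    - {"fingers":1,"dx":0.001,"dy":0,"dz":0,"roll":0}
    - {"fingers":1,"dx":0.001,"dy":0,"dz":0.018,"roll":0}
    - {"fingers":1,"dx":0.001,"dy":0,"dz":0.034,"roll":0}
    - {"fingers":1,"dx":0.001,"dy":0,"dz":0.043,"roll":0}
    - {"fingers":1,"dx":0.001,"dy":0,"dz":0.047,"roll":0}
    - {"fingers":1,"dx":0.001,"dy":0,"dz":0.049,"roll":0}
    - {"fingers":1,"dx":0.001,"dy":0,"dz":0.049,"roll":0}
  squeeze: 20

```text
time: 9.18
tool_pos: [0.5132, 0.2321, 0.2113]
tcp_rot: [2.221, 2.221, 0.001]
wrist_force: [-0.3, -0.6, -0.1]
width: 0.003
grip_force: 0.0
```

Request:
step_arm:
  commands:
    - {"fingers":1,"dx":0,"dy":0,"dz":0.001,"roll":0}
    - {"fingers":1,"dx":0,"dy":0,"dz":0.002,"roll":0}
    - {"fingers":1,"dx":0,"dy":0,"dz":0.002,"roll":0}
  squeeze: 20

```text
time: 9.55
tool_pos: [0.513, 0.232, 0.209]
tcp_rot: [2.221, 2.221, 0.0]
wrist_force: [0.2, 0.3, 0.2]
width: -0.001
grip_force: 0.0
```

Request:
step_arm:
  commands:
    - {"fingers":1,"dx":0,"dy":0,"dz":0.001,"roll":0}
    - {"fingers":1,"dx":0,"dy":0,"dz":0.002,"roll":0}
    - {"fingers":1,"dx":0,"dy":0,"dz":0.003,"roll":0}
    - {"fingers":1,"dx":0,"dy":0,"dz":0.003,"roll":0}
  squeeze: 20

```text
time: 10.05
tool_pos: [0.5131, 0.232, 0.2061]
tcp_rot: [2.221, 2.221, 0.0]
wrist_force: [-1.3, 0.2, 1.0]
width: 0.001
grip_force: 0.5
```

Request:
step_arm:
  commands:
    - {"fingers":1,"dx":0,"dy":0,"dz":0.001,"roll":0}
    - {"fingers":1,"dx":0,"dy":0,"dz":0.002,"roll":0}
    - {"fingers":1,"dx":0,"dy":0,"dz":0.002,"roll":0}
    - {"fingers":1,"dx":0,"dy":0,"dz":0.002,"roll":0}
    - {"fingers":1,"dx":0,"dy":0,"dz":0.002,"roll":0}
    - {"fingers":1,"dx":0,"dy":0,"dz":0.002,"roll":0}
    - {"fingers":1,"dx":0,"dy":0,"dz":0.002,"roll":0}
    - {"fingers":1,"dx":0,"dy":0,"dz":0.002,"roll":0}
  squeeze: 20

```text
time: 11.05
tool_pos: [0.513, 0.232, 0.204]
tcp_rot: [2.221, 2.221, 0.0]
wrist_force: [-0.3, -0.8, 3.0]
width: 0.0
grip_force: 1.3
```

Request:
step_arm:
  commands:
    - {"fingers":1,"dx":0,"dy":0,"dz":0,"roll":0}
    - {"fingers":1,"dx":0,"dy":0,"dz":0,"roll":0}
    - {"fingers":1,"dx":0,"dy":0,"dz":0,"roll":0}
    - {"fingers":1,"dx":0,"dy":0,"dz":0,"roll":0}
  squeeze: 20

```text
time: 11.55
tool_pos: [0.5131, 0.232, 0.204]
tcp_rot: [2.221, 2.221, 0.0]
wrist_force: [-0.5, 0.3, 2.4]
width: 0.001
grip_force: 1.3
```

Now withdraw: up to z ≈ 0.36, and sideways afterwards.

Request:
step_arm:
  commands:
    - {"fingers":1,"dx":0,"dy":0,"dz":-0.002,"roll":0}
    - {"fingers":1,"dx":0,"dy":0,"dz":-0.006,"roll":0}
    - {"fingers":1,"dx":0,"dy":0,"dz":-0.02,"roll":0}
    - {"fingers":1,"dx":0,"dy":0,"dz":-0.06,"roll":0}
    - {"fingers":1,"dx":0,"dy":0,"dz":-0.1,"roll":0}
    - {"fingers":1,"dx":0,"dy":0,"dz":-0.14,"roll":0}
    - {"fingers":1,"dx":0,"dy":0,"dz":-0.156,"roll":0}
  squeeze: 20

```text
time: 12.42
tool_pos: [0.514, 0.2324, 0.3641]
tcp_rot: [2.22, 2.22, 0.008]
wrist_force: [-0.2, 0.3, 0.9]
width: -0.002
grip_force: 0.0
```

Request:
step_arm:
  commands:
    - {"fingers":1,"dx":-0.04,"dy":0.02,"dz":0,"roll":0}
    - {"fingers":1,"dx":-0.08,"dy":0.04,"dz":0,"roll":0}
    - {"fingers":1,"dx":-0.12,"dy":0.06,"dz":0,"roll":0}
    - {"fingers":1,"dx":-0.16,"dy":0.08,"dz":0,"roll":0}
    - {"fingers":1,"dx":-0.2,"dy":0.1,"dz":0,"roll":0}
    - {"fingers":1,"dx":-0.2,"dy":0.1,"dz":0,"roll":0}
    - {"fingers":1,"dx":-0.2,"dy":0.1,"dz":0,"roll":0}
    - {"fingers":1,"dx":-0.2,"dy":0.1,"dz":0,"roll":0}
  squeeze: 20

```text
time: 13.42
tool_pos: [0.6125, 0.0331, 0.3597]
tcp_rot: [-2.22, -2.222, 0.0]
wrist_force: [-0.2, 0.5, -0.9]
width: 0.005
grip_force: 0.0
```

```bash
python3 - <<'E'
from h import *
s=read_state();print(s["tool_pos"],s["wrist_force"],s["time"])
im,P=cloud("side")
m=(P[...,2]>.035)&(P[...,2]<.06)&(abs(P[...,1]+.384)<.025)&(abs(P[...,0]-.51)<.13)
print(cv2.minAreaRect((P[m][:,:2]*1000).astype(np.float32)),np.median(P[m][:,2]))
m=(P[...,2]>.183)&(P[...,2]<.2)&(abs(P[...,1]-.231)<.03)&(abs(P[...,0]-.512)<.03);print(P[m].mean(0),P[m].max(0))
print(finish_job())
E
```

```text
[0.61245345 0.03306284 0.35972692] [-0.16709599  0.49337645 -0.8957172 ] 13.425
((509.3626708984375, -384.8753356933594), (201.6318817138672, 35.235679626464844), 3.5470352172851562) 0.04860009581352248
[0.50886655 0.22737043 0.18572589] [0.53021164 0.252567   0.18894637]
the job is handed in; nothing more can be done
None
```

I rested the fingertips on the long bar's middle and then on the gong's boss, each for over a second at about 2–4 N. The arm then withdrew well clear, and I handed the job in at 13.4 s; the verdict wasn't shown.

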